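Find the V-block in the lidded cases

ROBOT

A 6-joint arm with a two-finger parallel gripper is mounted at the origin on the work surface. World frame = base frame: x ahead of the robot, y to its left, z up, the work surface at z = 0. Lengths are in m, angles in rad, forces in N, time in s.
With the tool pointing down it reaches from about 0.25 to 0.725 m from the base axis. Payload 4 kg.
Tool frame: the origin (TCP) lies midway between the tips of the shut fingers; the grasp point (between the pads) lies 19 mm behind it; z points along the fingers, y is the line along which they close (so a half turn about z gives the same grasp; the last joint's range is limited). The gripper opens to 85 mm and grips with 20 to 120 N. Pads are 22 mm wide; open, the fingers measure 114 mm over their backs; the gripper's body (76 mm by 85 mm) begins 54 mm behind the grasp point. The pads swing forward as they close: fully open they stand 13 mm farther back than shut.
Start: joints at [1.189, 0.241, 0.005, 1.335, 0, 1.571], TCP at [0.186, 0.464, 0.231] pointing down, gripper open.
Joint ranges: [-2.72, 2.72], [-1.05, 1.87], [-1.09, 1.28], [-1.99, 2.15], [-1.42, 1.44], [-3.14, 3.14]. Speed limits (rad/s): [2.79, 2.79, 3.14, 3.14, 3.14, 3.14].

INTERFACE

Orientations are given as a unit quaternion [x, y, z, w].
In Python, from workcell import status, camera, get_calibration, ticket gives the robot as it stands.
- The arm moves only by the shell command python3 -m creep 'ROWS' [OPENING]. ROWS is JSON, a list of rows, each a list of 6 numbers: the shift along the world's x, y, z in cm, then the turn, a rotation vector about the world's x, y, z in degrees. A call has 1 to 8 rows; each row shifts and turns the commanded pose from where the row before left it; what a row does not reach is not made up. A row lasts 1/10 s, in which the tool goes at most 50 mm and 8.59 degrees, less where a joint would pass 70% of its speed; a pose out of reach is approached as far as the arm can. A call is refused whole if a number of a shift passes 5 or a number of a turn 8.59, either way. A call with a gripper value outside its range is refused whole. OPENING is the opening, from -1 (shut) to 1 (fully open), so that 0 is half open, set as the call begins (- or left out, the last holds). The fingers move at their own pace and stop on an object; the grip force is fixed at half the most. Time passes only in rows, so rows that do not move let the fingers close. It gives the time, the measured TCP pose, the force, the opening and the grip force at its end, in the units of the state.
- status.get_obs(): the state, without advancing time (a new reading comes with each control period).
- camera(name): name is "scene" or "side" or "wrist"; returns the picture (384x512x3 uint8, red, green, blue); there is no depth.
- get_calibration(name): a dict with "fx", "fy", "cx", "cy" (pixels), "rvec" (rotation vector, rad) and "tvec" (3), from world to camera coordinates, as OpenCV has them; the wrist camera has in their place "tool_from_camera" (4x4, takes a point from camera to tool coordinates, whose origin is the TCP and whose axes are the flange's). Camera axes: x right, y down, z forward; pixel columns grow to the right and rows downward; lengths in m; the calibration is good to about 2 mm. A picture is of the moment at which its call begins: read the wrist's pose just before it. get_calibration takes no time and is no camera call.
- ticket.job_done(): hands the job in; it is judged then, once.
The state is a dict: "clock": time; "joint_pos": joint angles; "joint_vel": joint speeds; "tau": joint torques, N m; "eef_pos": TCP position; "tool_rot": TCP orientation; "ft_force": force on the tool from outside, world axes, zero at the start; "ft_torque": the same for the moment, N m; "grip_width": finger opening in m; "grasp_force": force on a finger pad.
Only numpy, scipy, OpenCV 4.12 (cv2) and the standard library are available. Lean on these libraries where they do the work, as an engineer would, in place of code of your own. Each camera call takes 0.05 s, during which the arm holds its last target. There are 200 camera calls.

TASK

One of the two lidded metal cases on the bench holds an aluminium V-block; the other holds a plain round bush. Open the cases one at a time (the lids lift off by their handles), laying each lid flat on the bench, handle up, until you find the V-block. Then stand the V-block upright, groove up, in the open steel tray between the cases and let go.

Things in the scene. Friction and masses are not known exactly. Their poses are not given: they have to be found in the camera images.
- left_handle (a point): Middle of the black bar handle on the left (+y) case's loose grey lid: 70 mm long (x), 12 wide (y, pinch across it), 10 high, 25 mm clear below. Site z up. Lid 146 x 146 mm, 0.2 kg, with a 6 mm lip beneath: lift straight up 15 mm or more. Handle height over the bench: 98 mm on the case, 40 mm with the lid on the bench. Bench towards the robot is clear: the lid fits 170 mm to -x, unturned.
- right_handle (a point): The same for the identical right (-y) case. Each case is an open box fixed to the bench under its lid, centred and turned as the lid is at the start, 140 x 140 mm outside, 64 mm high, walls and floor 4 mm, with one loose part standing inside near its middle. Here too the bench towards the robot is clear: the lid fits 170 mm to -x, unturned.
- vblock_center (a point): Centre, half-way up, of the aluminium V-block: 45 mm long (x), 34 wide (y), 50 high (z up), 0.22 kg, V groove along x in its top; grip its flat sides facing +y and -y. It stands upright on the floor, 4 mm above the bench, of one of the two cases, within 20 mm of the middle; which case varies. The other case holds a steel ring-shaped bush, 38 mm across, 36 mm high.
- tray: Open steel tray fixed to the bench between the cases, 120 mm (x) by 110 mm (y) outside, 18 mm high, walls and floor 4 mm; origin at the centre of its underside, on the bench, z up.
Not all that is in view belongs to the job. What is shaped like the part that bears right_handle but purple is not meant.

How it is judged:
At the end, for the whole second after the job is handed in: The V-block stands upright, groove up (within 10 degrees), on the floor of the tray, inside its walls. Each lid lies flat with its handle up (within 10 degrees), either on the bench (handle no more than 55 mm above it) or still or again on its own case (within 15 mm of where it began) (x of vblock_center in the frame of tray between -0.056 and 0.056 m and y of vblock_center in the frame of tray between -0.051 and 0.051 m and z of vblock_center in the frame of tray between 0.022 and 0.036 m and angle between each of vblock_center, left_handle, right_handle's own z axis and vertical below 0.18 rad and distance of vblock_center from where it was at the start of the episode above 0.08 m and (height (world z) of left_handle below 0.055 m or distance of left_handle from where it was at the start of the episode below 0.015 m) and (height (world z) of right_handle below 0.055 m or distance of right_handle from where it was at the start of the episode below 0.015 m)); the robot touches nothing.
It fails at once if both lids are lifted at once (height (world z) of each of left_handle, right_handle above 0.115 m).
It also fails if it takes over 72 s, if anything falls off the work surface, if the arm or the gripper's body presses on something with over 40 N, if the wrist force passes 120 N, or if a joint passes its speed limit or range.

## Working session

There is one attempt and no reset: what is moved stays moved. The work goes in short steps, Python scripts to look and compute and a shell command to move; the robot and the scene stay as the last step left them, time stands still between calls to the robot, and variables do not carry over. Pictures are saved under pics/ and viewed, at most 10 in all, crops included, and the job is handed in when it is done.

```bash
ls; mkdir -p pics; python3 - <<'E'
from workcell import status,camera,get_calibration
import cv2,numpy as np
o=status.get_obs();print(o['clock'],o['eef_pos'],o['tool_rot'],o['grip_width'])
a=camera('scene');b=camera('side')
cv2.imwrite('pics/scene.png',a[:,:,::-1]);cv2.imwrite('pics/side.png',b[:,:,::-1])
for n in('scene','side','wrist'):print(n,get_calibration(n))
E
```

```text
pics
0.0 [0.18604994 0.46342068 0.23041398] [ 1.89740430e-01  9.81833739e-01 -1.01809130e-03 -2.05861834e-04] 0.08541354693690195
scene {'fx': 394.48107896630194, 'fy': 394.48107896630194, 'cx': 257.2524146527121, 'cy': 195.46058757725265, 'rvec': array([ 1.47926239,  2.11786549, -0.87134677]), 'tvec': array([ 0.27860186, -0.23779269,  1.33526137])}
side {'fx': 359.3288852468437, 'fy': 359.3288852468437, 'cx': 252.4777901924508, 'cy': 194.77369878190171, 'rvec': array([ 2.37913949, -0.68145929,  0.25780691]), 'tvec': array([-0.46131917,  0.16957309,  1.0871296 ])}
wrist {'fx': 324.7025985139869, 'fy': 324.7025985139869, 'cx': 257.9419689364862, 'cy': 191.59546992426567, 'tool_from_camera': array([[ 5.70719918e-04, -9.59406947e-01, -2.82024793e-01,
         7.16301080e-02],
       [ 9.99999652e-01,  3.75802193e-04,  7.45226978e-04,
         6.90195500e-05],
       [-6.08990404e-04, -2.82025120e-01,  9.59406827e-01,
        -1.43230284e-01],
       [ 0.00000000e+00,  0.00000000e+00,  0.00000000e+00,
         1.00000000e+00]])}
```

View pics/scene.png

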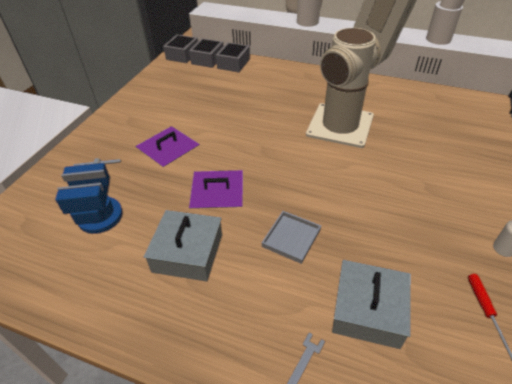

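View pics/side.png

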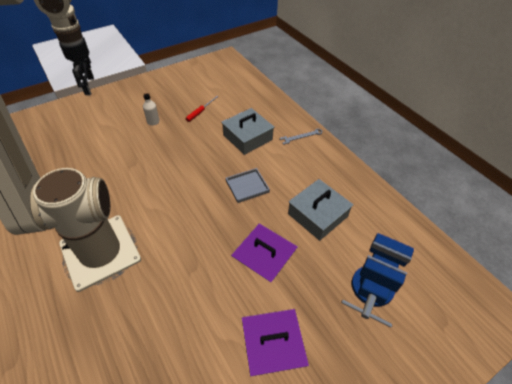

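The two grey cases are in the scene view at (185,243), the right case, and (375,300), the left case. The tray is at (292,237). The two purple lids at (168,146) and (217,188) are decoys. Next I'll measure the grey tops.

```bash
cat > h.py <<'E'
import cv2,numpy as np
from workcell import status,camera,get_calibration
from scipy.spatial.transform import Rotation as R
def ray(n,uv,z,obs=None):
    """pixels -> points on the plane of height z"""
    c=get_calibration(n);uv=np.atleast_2d(uv).astype(float)
    d=np.c_[(uv[:,0]-c['cx'])/c['fx'],(uv[:,1]-c['cy'])/c['fy'],np.ones(len(uv))]
    if n=='wrist':
        T=c['tool_from_camera'];W=R.from_quat(obs['tool_rot']).as_matrix()
        M=W@T[:3,:3];p=np.array(obs['eef_pos'])+W@T[:3,3]
    else:
        Q=cv2.Rodrigues(c['rvec'])[0];M=Q.T;p=-Q.T@c['tvec']
    D=d@M.T
    return p+D*((z-p[2])/D[:,2])[:,None]
E
python3 - <<'E'
from h import *
out=[]
for n,boxes in(('scene',{'L':(325,250,425,350),'R':(135,200,235,285),'T':(255,205,330,265)}),('side',{'L':(215,100,280,158),'R':(280,175,358,243),'T':(220,163,275,207)})):
    im=cv2.imread(f'pics/{n}.png')
    for k,(x0,y0,x1,y1) in boxes.items():
        c=im[y0:y1,x0:x1];h=cv2.cvtColor(c,cv2.COLOR_BGR2HSV).astype(int)
        grey=(c[:,:,0].astype(int)>=c[:,:,2].astype(int)-5)
        v=h[:,:,2]
        bright=grey&(v>60)
        hist=np.histogram(v[bright],bins=range(60,200,10))[0]
        dark=((v<45)).astype(np.uint8)
        ys,xs=np.nonzero(dark);print(n,k,hist,'dark',len(xs))
        cs,_=cv2.findContours(grey.astype(np.uint8),0,2);q=max(cs,key=cv2.contourArea)
        hull=cv2.approxPolyDP(cv2.convexHull(q),2.5,True)[:,0]+[x0,y0]
        print(' hull',hull.tolist(), np.round(ray(n,hull,.018 if k=='T' else .068)[:,:2],3).tolist())
        if len(xs) and k!='T':
            r=cv2.minAreaRect(np.c_[xs+x0,ys+y0].astype(np.float32));print(' handle',np.round(ray(n,r[0],.098),3),r)
        out.append(cv2.resize(c,(260,260),interpolation=cv2.INTER_CUBIC))
cv2.imwrite('pics/crops.png',np.vstack([np.hstack(out[:3]),np.hstack(out[3:])]))
for n,p in(('scene',[[168,146],[217,188]]),('side',[[264,247],[274,338]])):print(n,'purple',ray(n,p,.035).round(3).tolist())
E
```

```text
scene L [  16   62   68   57   36   58  330 3663   31    0    0    0    0] dark 162
 hull [[344, 260], [409, 274], [408, 335], [402, 337], [336, 321]] [[0.586, 0.129], [0.574, 0.267], [0.714, 0.279], [0.722, 0.269], [0.733, 0.144]]
 handle [[0.659 0.203 0.098]] ((375.0961608886719, 290.5476989746094), (5.861274242401123, 35.446754455566406), 4.573921203613281)
scene R [  76   62   84   57   36   74  200 2446  294    0    0    0    0] dark 132
 hull [[166, 211], [219, 218], [218, 240], [207, 276], [145, 256]] [[0.591, -0.319], [0.567, -0.184], [0.629, -0.158], [0.727, -0.14], [0.727, -0.295]]
 handle [[ 0.655 -0.233  0.098]] ((182.12069702148438, 231.5517120361328), (7.484467029571533, 29.806562423706055), 23.198591232299805)
scene T [   0    0   18  107   77   63   70   94 1174    0    0    0    0] dark 0
 hull [[283, 212], [319, 226], [301, 260], [263, 244]] [[0.453, -0.055], [0.468, 0.047], [0.584, 0.033], [0.57, -0.068]]
side L [ 25  30  21  37  21  42 161 557   1   0   0   0   0] dark 200
 hull [[251, 109], [272, 128], [269, 139], [243, 152], [226, 136], [222, 122]] [[0.707, 0.27
[... 223 characters left out ...]
35   27   28   40   29   50  189 1232    6    0    0    0    0] dark 358
 hull [[318, 180], [351, 204], [346, 215], [319, 238], [289, 212], [290, 201]] [[0.697, -0.164], [0.722, -0.297], [0.68, -0.321], [0.557, -0.342], [0.538, -0.22], [0.566, -0.187]]
 handle [[ 0.573 -0.261  0.098]] ((307.4399719238281, 210.52757263183594), (36.00582504272461, 47.28571319580078), 12.200469017028809)
side T [ 22  50  45  35  36  32  28  54 536   0   0   0   0] dark 0
 hull [[256, 169], [268, 190], [237, 200], [226, 179]] [[0.575, 0.025], [0.557, -0.079], [0.446, -0.061], [0.461, 0.039]]
scene purple [[0.327, -0.469, 0.035], [0.444, -0.249, 0.035]]
side purple [[0.417, -0.267, 0.035], [0.294, -0.499, 0.035]]
```

View pics/crops.png

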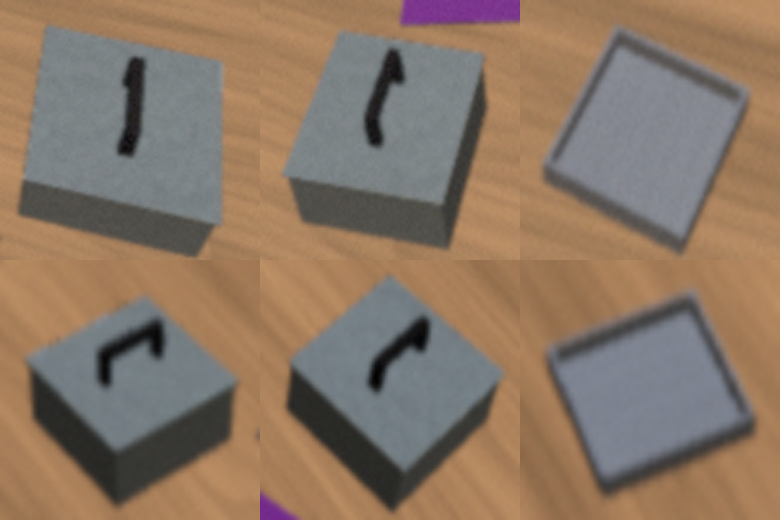

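The crops show the lid top corners clearly. In the side view they are at about (252,108), (274,127), (244,142) and (222,123) for the left case. Next I'll cast them onto z = 0.068.

```bash
python3 - <<'E'
from h import *
Q={('scene','L'):[[342.3,260.4],[410,273.8],[410,335.8],[333.5,319.2]],('scene','R'):[[166.9,210.1],[221.5,217],[205.4,267],[144.6,257.5]],
('side','L'):[[252,108.3],[274,127],[244.3,142.4],[222,122.7]],('side','R'):[[319,178.9],[352.6,205],[322.9,230.7],[289,201.7]]}
for k,q in Q.items():
    p=ray(k[0],q,.068)[:,:2].astype(np.float32);r=cv2.minAreaRect(p)
    print(k,p.mean(0).round(4),np.round(r[1],3),round(r[2],1),p.round(3).tolist())
for n in('scene','side'):
    im=cv2.imread(f'pics/{n}.png').astype(int)
    m=((im[:,:,0]>im[:,:,1]+40)&(im[:,:,2]>im[:,:,1]+30)).astype(np.uint8)
    for c in cv2.findContours(m,0,2)[0]:
        if cv2.contourArea(c)>500:
            p=ray(n,cv2.boxPoints(cv2.minAreaRect(c)),.01)[:,:2] if 0 else ray(n,cv2.approxPolyDP(cv2.convexHull(c),4,True)[:,0],.01)[:,:2]
            r=cv2.minAreaRect(p.astype(np.float32));print(n,'purple',np.round(r[0],3),np.round(r[1],3),r[2])
E
```

```text
('scene', 'L') [0.6516 0.2042] [0.144 0.146] 6.0 [[0.5879999995231628, 0.12600000202655792], [0.5730000138282776, 0.26899999380111694], [0.7149999737739563, 0.28299999237060547], [0.7310000061988831, 0.13899999856948853]]
('scene', 'R') [ 0.6467 -0.236 ] [0.147 0.143] 10.3 [[0.5870000123977661, -0.3179999887943268], [0.5619999766349792, -0.17900000512599945], [0.7070000171661377, -0.15299999713897705], [0.7310000061988831, -0.2939999997615814]]
('side', 'L') [0.6474 0.1949] [0.145 0.139] 6.0 [[0.7129999995231628, 0.2720000147819519], [0.7239999771118164, 0.13300000131130219], [0.5839999914169312, 0.11900000274181366], [0.5690000057220459, 0.25699999928474426]]
('side', 'R') [ 0.6428 -0.2452] [0.148 0.143] 10.3 [[0.703000009059906, -0.16200000047683716], [0.7229999899864197, -0.30300000309944153], [0.5830000042915344, -0.32899999618530273], [0.5619999766349792, -0.18799999356269836]]
scene purple [ 0.422 -0.264] [0.142 0.142] 22.206369400024414
scene purple [ 0.298 -0.494] [0.144 0.136] 68.69303894042969
side purple [ 0.296 -0.497] [0.141 0.142] 67.97032928466797
side purple [ 0.418 -0.266] [0.142 0.14 ] 22.171621322631836
```

```bash
python3 -m creep '[[2.9,-1.6,0,0,0,3.5],[2.9,-1.6,0,0,0,3.5],[2.9,-1.6,0,0,0,3.5],[2.9,-1.6,0,0,0,3.5],[2.9,-1.6,0,0,0,3.5],[2.9,-1.6,0,0,0,3.5],[2.9,-1.6,0,0,0,3.5],[2.9,-1.6,0,0,0,3.5]]' 0; python3 -m creep '[[2.9,-1.7,0,0,0,0],[2.9,-1.7,0,0,0,0],[2.9,-1.7,0,0,0,0],[2.9,-1.7,0,0,0,0],[2.9,-1.7,0,0,0,0],[2.9,-1.7,0,0,0,0],[2.9,-1.7,0,0,0,0],[2.9,-1.7,0,0,0,0]]'; python3 -m creep '[[0,0,0,0,0,0],[0,0,0,0,0,0]]'
cat >> h.py <<'E'
def yaw(o):
    m=R.from_quat(o['tool_rot']).as_matrix();return np.degrees(np.arctan2(m[1,1],m[0,1])),np.degrees(np.arccos(-m[2,2]))
def snap(f):
    o=status.get_obs();im=camera('wrist')[:,:,::-1].copy();cv2.imwrite(f'pics/{f}.png',im)
    print(o['clock'],np.round(o['eef_pos'],4),np.round(yaw(o),2));return o,im
E
python3 - <<'E'
from h import *
o,im=snap('w1')
m=(im.max(2)<50).astype(np.uint8)
for c in cv2.findContours(m,0,2)[0]:
    if cv2.contourArea(c)>200:
        r=cv2.minAreaRect(c);b=cv2.boxPoints(r);p=ray('wrist',b,.103,o)[:,:2]
        print(np.round(r,1) if 0 else r,p.round(4).tolist(),p.mean(0))
E
```

```text
clock: 0.9
eef_pos: [0.4191, 0.335, 0.2308]
tool_rot: [-0.055, 0.999, -0.0, -0.0]
ft_force: [-0.1, 0.9, -1.1]
grip_width: 0.0429
grasp_force: 0.0
clock: 1.7
eef_pos: [0.6511, 0.1991, 0.2305]
tool_rot: [-0.053, 0.999, -0.0, -0.001]
ft_force: [0.7, 0.7, -0.1]
grip_width: 0.0425
grasp_force: 0.0
clock: 1.9
eef_pos: [0.6502, 0.1993, 0.2297]
tool_rot: [-0.053, 0.999, -0.0, -0.001]
ft_force: [-0.2, 0.4, -0.3]
grip_width: 0.0426
grasp_force: 0.0
1.9 [0.6502 0.1993 0.2297] [96.04  0.15]
((255.5, 315.0), (136.0, 511.0), 90.0) [[0.7349, -0.028], [0.6856, 0.4353], [0.8371, 0.4857], [0.8936, -0.046]] [0.78778235 0.21175155]
((312.5, 277.0), (82.0, 17.0), 90.0) [[0.6948, 0.246], [0.6932, 0.2613], [0.7791, 0.2752], [0.7809, 0.2587]] [0.73698165 0.26028198]
((203.5, 277.0), (82.0, 17.0), 90.0) [[0.7052, 0.1482], [0.7036, 0.1635], [0.7904, 0.1692], [0.7921, 0.1527]] [0.74780985 0.15840015]
((263.5, 178.5), (79.0, 11.0), 90.0) [[0.6126, 0.1955], [0.6116, 0.2046], [0.6809, 0.2126], [0.6819, 0.2029]] [0.64676026 0.20390246]
```

View pics/w1.png

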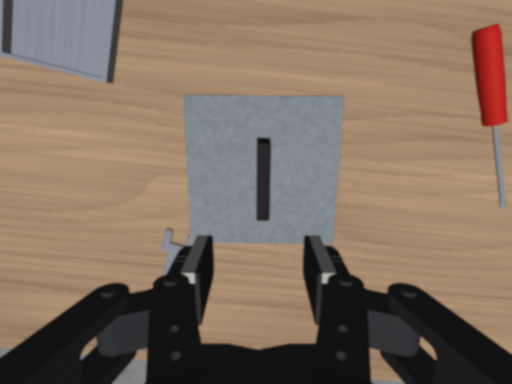

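The wrist view shows the left lid's handle square to the tool at pixel (263,178), centred at (0.647, 0.204). I'll go down and grip it.

```bash
python3 -m creep '[[-0.3,0.4,-2.5,0,0,0],[0,0,-2.5,0,0,0],[0,0,-2.5,0,0,0],[0,0,-2.5,0,0,0],[0,0,-2.5,0,0,0],[0,0,-1.5,0,0,0],[0,0,-1,0,0,0],[0,0,0,0,0,0]]'; python3 -m creep '[[0,0,0,0,0,0],[0,0,0,0,0,0],[0,0,0,0,0,0],[0,0,0,0,0,0]]' -1;python3 -m creep '[[0,0,0,0,0,0],[0,0,0.5,0,0,0],[0,0,1,0,0,0],[0,0,1.5,0,0,0],[0,0,1,0,0,0],[0,0,0,0,0,0]]'
```

```text
clock: 2.75
eef_pos: [0.6454, 0.2046, 0.08]
tool_rot: [-0.054, 0.999, -0.0, -0.002]
ft_force: [0.4, 0.4, 0.2]
grip_width: 0.0426
grasp_force: 0.0
clock: 3.15
eef_pos: [0.6482, 0.2044, 0.0831]
tool_rot: [-0.053, 0.999, 0.001, 0.001]
ft_force: [-1.6, 0.4, 5.1]
grip_width: 0.0107
grasp_force: 60.0
clock: 3.75
eef_pos: [0.6486, 0.2043, 0.1236]
tool_rot: [-0.053, 0.999, 0.0, 0.002]
ft_force: [0.0, 0.5, -2.4]
grip_width: 0.0104
grasp_force: 59.1
```

```bash
python3 -m creep '[[-2,0,1,0,0,0],[-2.5,0,0,0,0,0],[-3,0,0,0,0,0],[-3,0,0,0,0,0],[-3,0,0,0,0,0],[-2.5,0,0,0,0,0],[-2,0,0,0,0,0],[0,0,0,0,0,0]]';python3 -m creep '[[0,0,-2,0,0,0],[0,0,-2,0,0,0],[0,0,-2,0,0,0],[0,0,-2,0,0,0],[0,0,-1,0,0,0],[0,0,-0.8,0,0,0],[0,0,-0.5,0,0,0],[0,0,0,0,0,0]]'
```

```text
clock: 4.55
eef_pos: [0.4641, 0.2035, 0.1308]
tool_rot: [-0.054, 0.999, -0.0, -0.002]
ft_force: [1.0, -0.8, -1.6]
grip_width: 0.0105
grasp_force: 59.1
clock: 5.35
eef_pos: [0.4674, 0.204, 0.0281]
tool_rot: [-0.053, 0.999, -0.0, -0.0]
ft_force: [0.0, -0.5, -2.9]
grip_width: 0.0107
grasp_force: 59.0
```

```bash
python3 - <<'E'
from h import *
im=camera('scene')[:,:,::-1].copy();cv2.imwrite('pics/s2.png',im);cv2.imwrite('pics/s2c.png',cv2.resize(im[180:360,120:440],None,fx=2.4,fy=2.4,interpolation=cv2.INTER_CUBIC))
E
```

```text
(no output)
```

View pics/s2c.png

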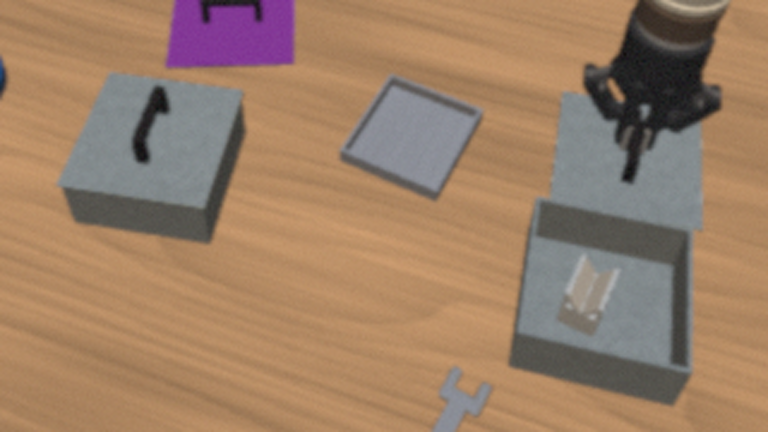

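The V-block is in the left case, at scene pixel (365,303). The lid is held just above the bench, so I'll let it down, release it, and go look from above the case.

```bash
python3 -m creep '[[0,0,-0.2,0,0,0],[0,0,-0.1,0,0,0],[0,0,0,0,0,0]]'; python3 -m creep '[[0,0,0,0,0,0],[0,0,0,0,0,0],[0,0,0,0,0,0]]' 0.2; python3 -m creep '[[0,0,1,0,0,0],[0,0,3,0,0,0],[0,0,4,0,0,0],[0,0,4,0,0,0],[0,0,4,0,0,0],[3,0,3,0,0,0],[3,0,1,0,0,0],[3,0,0,0,0,0]]';python3 -m creep '[[3,0,0,0,0,0],[3,0,0,0,0,0],[0,0,0,0,0,0],[0,0,0,0,0,0]]'
python3 - <<'E'
from h import *
o,im=snap('w2')
E
```

```text
clock: 5.7
eef_pos: [0.4675, 0.2041, 0.0256]
tool_rot: [-0.053, 0.999, 0.0, 0.0]
ft_force: [0.4, -0.2, -1.5]
grip_width: 0.0106
grasp_force: 59.0
clock: 6.0
eef_pos: [0.4677, 0.2042, 0.0257]
tool_rot: [-0.053, 0.999, 0.0, 0.0]
ft_force: [0.2, -0.5, -0.6]
grip_width: 0.0508
grasp_force: 0.0
clock: 6.8
eef_pos: [0.5596, 0.2046, 0.2298]
tool_rot: [-0.054, 0.999, 0.001, 0.003]
ft_force: [0.3, 0.0, -0.2]
grip_width: 0.0514
grasp_force: 0.0
clock: 7.2
eef_pos: [0.6172, 0.2038, 0.225]
tool_rot: [-0.053, 0.999, -0.0, -0.001]
ft_force: [-0.8, -0.9, -0.2]
grip_width: 0.0513
grasp_force: 0.0
7.2 [0.6172 0.2038 0.225 ] [9.61e+01 7.00e-02]
```

View pics/w2.png

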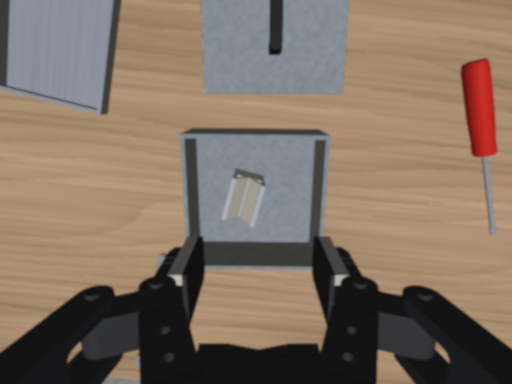

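The block is at pixels (222–265, 168–227), turned about 12 degrees in the image. I'll measure its top face next.

```bash
python3 - <<'E'
from h import *
im=cv2.imread('pics/w2.png')
o=status.get_obs()
s=im[150:236,206:306].astype(int)
m=((s[:,:,2]>=s[:,:,0]-2)&(s.max(2)>150)).astype(np.uint8)
c=max(cv2.findContours(m,0,2)[0],key=cv2.contourArea)
h=cv2.convexHull(c)[:,0]+[206,150]
p=ray('wrist',h,.054,o)[:,:2]
r=cv2.minAreaRect(p.astype(np.float32));print(r,h.tolist());print(cv2.boxPoints(r))
z=cv2.resize(im[155:240,206:306],None,fx=6,fy=6,interpolation=cv2.INTER_CUBIC);cv2.polylines(z,[((h-[206,155])*6).astype(int)],True,(0,0,255),1);cv2.imwrite('pics/b.png',z)
E
```

```text
((0.6481147408485413, 0.1926199197769165), (0.02642189897596836, 0.0468168742954731), 80.46253204345703) [[250, 179], [259, 185], [260, 186], [260, 189], [259, 193], [257, 200], [252, 217], [250, 223], [249, 224], [226, 217], [226, 215], [233, 189], [235, 182], [236, 180], [247, 179]]
[[0.6228409  0.18347019]
 [0.66901064 0.17571297]
 [0.6733886  0.20176965]
 [0.62721884 0.20952687]]
```

View pics/b.png

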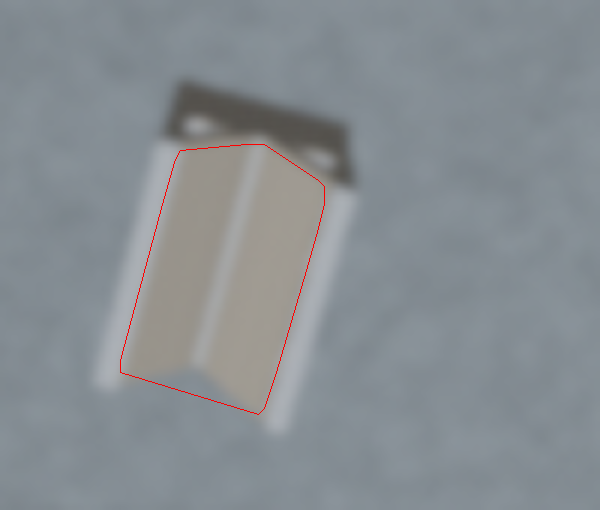

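The top-face corners are at crop pixels (160,139), (357,188), (290,433) and (95,388).

```bash
python3 - <<'E'
from h import *
o=status.get_obs()
h=np.array([[160,139],[357,188],[290,433],[95,388]])/6+[206,155]
p=ray('wrist',h,.054,o)[:,:2];c=p.mean(0)
d=(p[2]+p[3]-p[0]-p[1])/2;a=np.degrees(np.arctan2(d[1],d[0]))
print(c,p.round(4).tolist(),np.linalg.norm(d),'yaw',a,'turn',a+90-yaw(o)[0],'shift cm',(c-o['eef_pos'][:2])*100)
t=ray('scene',[[283,212],[319,226],[301,260],[263,244]],.018)[:,:2];u=ray('side',[[256,169],[268,190],[237,200],[226,179]],.018)[:,:2]
print('tray',t.mean(0),u.mean(0))
E
```

```text
[0.6511863  0.19303325] [[0.6261, 0.1797], [0.631, 0.2133], [0.6762, 0.2067], [0.6715, 0.1724]] 0.045777998073357334 yaw -8.757728241289099 turn -14.878582590913226 shift cm [ 3.45525415 -1.0840618 ]
tray [ 0.5184195  -0.01084895] [ 0.50971013 -0.01921458]
```

```bash
python3 -m creep '[[1.5,-0.5,-3,0,0,-5],[1.5,-0.5,-3,0,0,-5],[0.4,-0.1,-3,0,0,-4.9],[0,0,-2,0,0,0],[0,0,0,0,0,0],[0,0,0,0,0,0]]' 0.35; python3 -c "
from h import *
o=status.get_obs();print(o['eef_pos'],yaw(o))"
```

```text
clock: 7.85
eef_pos: [0.6506, 0.1933, 0.1164]
tool_rot: [0.076, 0.997, 0.0, -0.0]
ft_force: [0.8, 0.6, -0.1]
grip_width: 0.0575
grasp_force: 0.0
[0.65056542 0.19327364 0.11643595] (np.float64(81.2661219972898), np.float64(0.005217934853371094))
```

```bash
python3 -m creep '[[0,0,-2,0,0,0],[0,0,-2,0,0,0],[0,0,-2,0,0,0],[0,0,-2,0,0,0],[0,0,-1.3,0,0,0],[0,0,-0.7,0,0,0],[0,0,0,0,0,0]]'; python3 -m creep '[[0,0,0,0,0,0],[0,0,0,0,0,0],[0,0,0,0,0,0],[0,0,0,0,0,0]]' -1;python3 -m creep '[[0,0,0,0,0,0],[0,0,1,0,0,0],[0,0,2,0,0,0],[0,0,3,0,0,0],[0,0,3,0,0,0],[0,0,3,0,0,0],[0,0,0,0,0,0]]'
```

```text
clock: 8.55
eef_pos: [0.6512, 0.1931, 0.0155]
tool_rot: [0.076, 0.997, -0.0, -0.0]
ft_force: [0.1, -0.1, -0.4]
grip_width: 0.0578
grasp_force: 0.0
clock: 8.95
eef_pos: [0.6525, 0.1932, 0.017]
tool_rot: [0.077, 0.997, 0.0, 0.001]
ft_force: [0.2, -0.0, 5.4]
grip_width: 0.0331
grasp_force: 60.3
clock: 9.65
eef_pos: [0.6539, 0.1938, 0.1409]
tool_rot: [0.076, 0.997, 0.002, 0.004]
ft_force: [0.9, 0.2, -2.0]
grip_width: 0.0331
grasp_force: 59.8
```

```bash
python3 -m creep '[[-1.8,-2.6,0,0,0,0],[-1.8,-2.6,0,0,0,0],[-1.8,-2.6,0,0,0,0],[-1.8,-2.6,0,0,0,0],[-1.8,-2.6,0,0,0,0],[-1.8,-2.6,0,0,0,0],[-1.8,-2.6,0,0,0,0],[-1.3,-2.6,0,0,0,0]]'; python3 -m creep '[[0,0,-2,0,0,0],[0,0,-3,0,0,0],[0,0,-2,0,0,0],[0,0,-2,0,0,0],[0,0,-1,0,0,0],[0,0,-0.5,0,0,0],[0,0,0,0,0,0],[0,0,0,0,0,0]]'
python3 - <<'E'
from h import *
o,im=snap('w3');s=camera('scene')[:,:,::-1]
cv2.imwrite('pics/b3.png',np.hstack([cv2.resize(im,(400,300)),cv2.resize(s[190:280,240:360],(400,300),interpolation=cv2.INTER_CUBIC)]))
E
```

```text
clock: 10.45
eef_pos: [0.5096, -0.0158, 0.1339]
tool_rot: [0.076, 0.997, -0.0, -0.002]
ft_force: [0.8, 0.1, -2.1]
grip_width: 0.0332
grasp_force: 60.1
clock: 11.25
eef_pos: [0.5129, -0.015, 0.0309]
tool_rot: [0.076, 0.997, 0.0, 0.001]
ft_force: [-0.2, 0.8, -1.2]
grip_width: 0.0332
grasp_force: 60.3
11.25 [ 0.5129 -0.015   0.0309] [8.123e+01 7.000e-02]
```

View pics/b3.png

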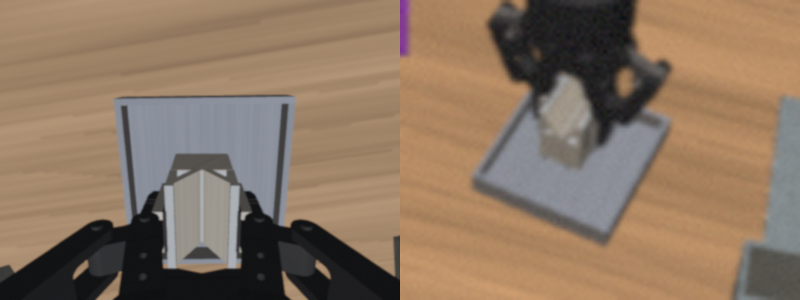

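The block is centred over the tray, groove up. I'll lower it and release.

```bash
python3 -m creep '[[0,0,-0.5,0,0,0],[0,0,-0.5,0,0,0],[0,0,-0.3,0,0,0],[0,0,0,0,0,0],[0,0,0,0,0,0]]'; python3 -m creep '[[0,0,0,0,0,0],[0,0,0,0,0,0],[0,0,0,0,0,0]]' 0.2; python3 -m creep '[[0,0,1,0,0,0],[0,0,3,0,0,0],[0,0,4,0,0,0],[0,0,4,0,0,0],[0,0,4,0,0,0],[-2,0,2,0,0,0],[0,0,0,0,0,0],[0,0,0,0,0,0]]'
python3 - <<'E'
from h import *
o,im=snap('w4');s=camera('scene')[:,:,::-1]
cv2.imwrite('pics/b4.png',np.hstack([cv2.resize(im,(400,300)),cv2.resize(s[180:360,200:440],(400,300),interpolation=cv2.INTER_CUBIC)]))
E
```

```text
clock: 11.85
eef_pos: [0.5121, -0.015, 0.0171]
tool_rot: [0.077, 0.997, 0.0, -0.0]
ft_force: [0.1, -0.2, -2.4]
grip_width: 0.0335
grasp_force: 60.5
clock: 12.15
eef_pos: [0.5126, -0.015, 0.0175]
tool_rot: [0.077, 0.997, 0.0, 0.0]
ft_force: [-0.4, -0.3, 0.1]
grip_width: 0.0513
grasp_force: 0.0
clock: 12.95
eef_pos: [0.4926, -0.015, 0.1981]
tool_rot: [0.077, 0.997, 0.0, 0.001]
ft_force: [-0.3, -0.9, -0.6]
grip_width: 0.0509
grasp_force: 0.0
12.95 [ 0.4926 -0.015   0.1981] [81.22  0.13]
```

View pics/b4.png

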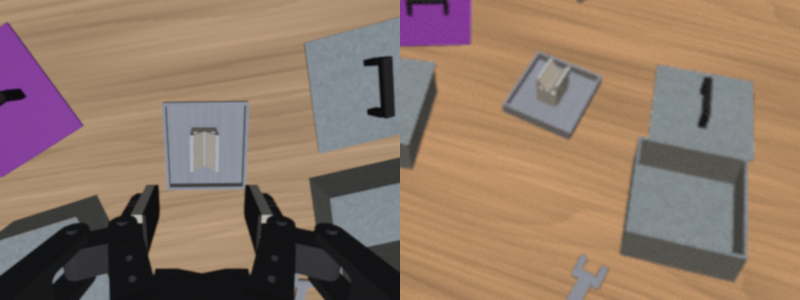

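The block stands upright, groove up, inside the tray, with the gripper clear. The left lid lies flat on the bench, handle up.

```bash
python3 -c "
from workcell import ticket
print(ticket.job_done())"
```

```text
the job is handed in; nothing more can be done
None
```

The V-block was in the left case and now stands upright, groove up, in the tray; the left lid lies flat on the bench, the right case was never opened, and I handed the job in at about 13 s (no verdict was returned).

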